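# Load the last sample tube and swing the carrier's retaining bar into its catch

## Task

Take the long capped tube out of the two-place white stand and lower it (do not drop it) into the one empty place of the tube carrier until it stands on the bottom. Then swing the carrier's retaining bar across over the caps until it lies fully home in its catch. Leave the short tube, the tubes already in the carrier and everything else on the bench where they are.

Things in the scene. Friction and masses are not known exactly. Their poses are not given: they have to be found in the camera images.
- long_tube: the tube to load: clear tube 15 mm in diameter with a cap 18 mm in diameter; 104 mm tall in all, the cap being the top 26 mm; the foot tapers over its last 6 mm to 9 mm. 20 g. Stands in either of the stand's two places. Origin: centre of its foot, z up along the tube
- short_tube: a like tube only 76 mm tall, in the other place of the stand; to be left there. Origin: centre of its foot
- stand: fixed white plastic block 60 (x) x 130 (y) x 45 (z) mm with two square holes, 18 mm wide, at y = +35 and -35 mm, their floor 8 mm above the bench; tubes in it lift straight out, best gripped by the cap with the fingers closing along the stand's x. Origin: centre of its underside
- rack: tube carrier, fixed to the bench: grey base 75 (x) x 270 (y) x 8 mm with white wire grids, wire tops at 32 and 60 mm, forming one row of five square places, 19 mm wide inside, at x = 0, y = -68, -34, 0, 34, 68 mm. A seated tube's foot is 8 mm above the bench, its cap top 112 mm. Hinge post of the bar at y = +108 mm. Origin: centre of the underside, z up
- catch (a point): the catch at the carrier's y = -108 mm: an aluminium post with a C-shaped jaw on top, 16 mm wide, top at 132 mm, open towards the carrier's -x; the end of the closed bar lies in it. This point is the middle of the jaw, 122 mm above the bench
- floor_pad: thin black rubber disc, 16 mm across, 1 mm thick, on the floor of the carrier's one empty place: it marks where the tube's foot goes. Origin: centre of its underside, 8 mm above the bench
- bar (a joint): angle of the retaining bar, rad: 0 = over the row, home in the catch against its stop; grows as the bar swings away level, out over the carrier's -x side (pi/2 = pointing along the carrier's -x; end stop at 2.1). The hinge is stiff: it stays where it is left (under 1 N at the knob moves it)
- bar_hinge (a point): point on the bar's upright hinge axis, 122 mm above the bench. The bar is a flat steel strip 14 mm wide, 220 mm long, from 118 to 126 mm above the bench, 6 mm over the seated caps
- bar_knob (a point): centre of the black upright knob on top of the bar, 160 mm from the hinge axis: 16 mm in diameter, from 126 to 154 mm above the bench; this point is 140 mm above the bench. Can be pinched from above or pushed
- rack_tube_a: a tube just like the long tube, standing seated in one of the carrier's places; to be left there. Origin: centre of its foot, z up along the tube
- rack_tube_b: a tube just like the long tube, standing seated in one of the carrier's places; to be left there. Origin: centre of its foot, z up along the tube
- rack_tube_c: a tube just like the long tube, standing seated in one of the carrier's places; to be left there. Origin: centre of its foot, z up along the tube
- rack_tube_d: a tube just like the long tube, standing seated in one of the carrier's places; to be left there. Origin: centre of its foot, z up along the tube
- beaker: glass cup, 68 mm across, 85 mm tall, bystander; origin: centre of its underside
- bottle: white plastic bottle, 64 mm across, 160 mm tall, bystander; origin: centre of its underside
- jar: amber jar, 60 mm across, 60 mm tall, bystander; origin: centre of its underside
- marker: marker pen lying on the bench, about 133 x 13 x 13 mm along its x (from -45 to +88 mm), bystander; origin: on its underside
Mind the look-alikes: they are no part of the job. Leave any turquoise look-alike of the long_tube alone. What is shaped like the rack_tube_c but purple is not meant.

How it is judged (in metres and radians):
On the way:
1. the long tube stands fully down in the carrier's empty place while the retaining bar is still open (z of long_tube in the frame of rack below 0.014 m and x of long_tube in the frame of rack between -0.008 and 0.008 m and y of long_tube in the frame of rack between -0.078 and 0.078 m and angle between long_tube's own z axis and vertical below 0.15 rad and value of joint bar above 0.6 rad), for 0.2 s.
At the end, for the whole second after the job is handed in: The long tube is released and at rest, upright (within 0.15 rad), its foot on the floor of the carrier's place (foot under 14 mm above the bench, within 8 mm of the row); the other four tubes are still seated likewise; the retaining bar lies at rest within 0.05 rad of its stop in the catch (z of each of long_tube, rack_tube_a, rack_tube_b, rack_tube_c, rack_tube_d in the frame of rack below 0.014 m and x of long_tube in the frame of rack between -0.008 and 0.008 m and y of long_tube in the frame of rack between -0.078 and 0.078 m and angle between each of long_tube, rack_tube_a, rack_tube_b, rack_tube_c, rack_tube_d's own z axis and vertical below 0.15 rad and linear speed of long_tube below 0.03 m/s and value of joint bar below 0.05 rad and velocity of joint bar between -0.05 and 0.05 rad/s and x of rack_tube_a in the frame of rack between -0.008 and 0.008 m and y of rack_tube_a in the frame of rack between -0.078 and 0.078 m and x of rack_tube_b in the frame of rack between -0.008 and 0.008 m and y of rack_tube_b in the frame of rack between -0.078 and 0.078 m and x of rack_tube_c in the frame of rack between -0.008 and 0.008 m and y of rack_tube_c in the frame of rack between -0.078 and 0.078 m and x of rack_tube_d in the frame of rack between -0.008 and 0.008 m and y of rack_tube_d in the frame of rack between -0.078 and 0.078 m); the robot touches nothing.
It fails at once if the long tube is dropped or thrown (faster than 0.6 m/s while the fingers do not hold it) (linear speed of long_tube above 0.6 m/s and contact force between the fingers and long_tube below 0.05 N).
It fails at once if the short tube or another thing on the bench is moved more than 30 mm (distance of any of short_tube, beaker, bottle, jar, marker from where it was at the start of the episode above 0.03 m).
It fails at once if a tube already in the carrier is lifted or shifted by more than 25 mm (distance of any of rack_tube_a, rack_tube_b, rack_tube_c, rack_tube_d from where it was at the start of the episode above 0.025 m).
It also fails if it takes over 58 s, if anything falls off the work surface, if the arm or the gripper's body presses on something with over 40 N, if the wrist force passes 120 N, or if a joint passes its speed limit or range.

## Robot

A 6-joint arm with a two-finger parallel gripper is mounted at the origin on the work surface. World frame = base frame: x ahead of the robot, y to its left, z up, the work surface at z = 0. Lengths are in mm, angles in rad, forces in N, time in s.
With the tool pointing down it reaches from about 350 to 975 mm from the base axis. Payload 7.1 kg.
Tool frame: the origin (TCP) lies at the very end of the fingers, on their centre line; the grasp point (between the pads) lies 19 mm behind it; z points along the fingers, y is the line along which they close (so a half turn about z gives the same grasp; the last joint's range is limited). The gripper opens to 88 mm and grips with 3 to 60 N. Pads are 20 mm wide; open, the fingers measure 115 mm over their backs; the gripper's body (75 mm by 178 mm) begins 61 mm behind the grasp point.
Start: joints at [1.325, 0.423, 1.63, -0, 1.089, -0.019], TCP at [140.507, 608.985, 222.675] pointing down, gripper open.
Joint ranges: [-3, 3], [-0.9, 2.11], [0.09, 2.58], [-1.31, 4.45], [0.11, 2.69], [-2.54, 2.54]. Speed limits (rad/s): [2.39, 2.39, 3.01, 3.14, 3.14, 3.14].

## Interface

Orientations are given as a rotation vector (axis times angle).
In Python, from workcell import ctrl, optics gives the robot as it stands.
- The arm moves only by the shell command python3 -m jog 'ROWS'. ROWS is JSON, a list of rows, each a list of 7 numbers: the shift along the tool's x, y, z in units of 40 mm (1.0 is 40 mm), then the turn, a rotation vector about the tool's x, y, z in units of 6 degrees (1.0 is 6 degrees), then the opening, from 0 (shut) to 1 (fully open). A call has 1 to 20 rows; each row shifts and turns the commanded pose from where the row before left it, along the tool's axes as they then stand; what a row does not reach is not made up. A row lasts 1/10 s, in which the tool goes at most 50 mm and 8.59 degrees, less where a joint would pass 70% of its speed; a pose out of reach is approached as far as the arm can. A call is refused whole if a number of a shift passes 1 or a number of a turn 1, either way. A call with a gripper value outside its range is refused whole. The fingers move at their own pace and stop on an object; the grip force is fixed at half the most. Time passes only in rows, so rows that do not move let the fingers close. It gives the time, the measured TCP pose, the force, the opening and the grip force at its end, in the units of the state.
- ctrl.get_obs(): the state, without advancing time (a new reading comes with each control period).
- optics.get_image(name): name is "side" or "top"; returns the picture (384x512x3 uint8, red, green, blue); there is no depth.
- optics.camera_model(name): a dict with "fov_y" (degrees; the focal length in pixels is half the picture's height over the tangent of half this angle, whatever the lens; pixels are square), "cx", "cy" (the principal point, pixels), "view" (4x4, takes a point from world to camera coordinates). Camera axes: x right, y up, looking along -z (the intrinsics and any distortion apply to the point x, -y, -z); pixel columns grow to the right and rows downward; lengths in mm; the calibration is good to about 2 mm. A picture is of the moment at which its call begins. camera_model takes no time and is no camera call.
- ctrl.close_job(): hands the job in; it is judged then, once.
Trained networks look in the newest picture that a camera, given by its name, has taken for a name from the list of things; names that differ only in an ending like _2 or _b are one class to them, and where a whole thing is asked for, a point or a joint stands for the part that bears it (a point fixed in the world has none). Each returns a list of dicts, best first, with "conf" (0 to 1); they miss things now and then, are a little off and sometimes report something else, mostly with a low value. They report only what shows in the picture. A call takes as long as a camera call. They do not tell look-alikes from the thing itself.
- optics.masks_of(target, camera): "pixels" (384x512 bool, what is visible of it) and "extent" ([centre column, centre row, width, height] in pixels, round what is visible of it).
The state is a dict: "t": time; "qpos": joint angles; "qvel": joint speeds; "joint_torque": joint torques, N m; "ee_pos": TCP position; "orientation": TCP orientation; "ft_force": force on the tool from outside, world axes, zero at the start; "moment": the same for the moment, N m; "width": finger opening in mm; "grasp_force": force on a finger pad.
Only numpy, scipy, OpenCV 4.12 (cv2) and the standard library are available. Lean on these libraries where they do the work, as an engineer would, in place of code of your own. Each camera call takes 0.05 s, during which the arm holds its last target. There are 200 camera calls.

## Working session

There is one attempt and no reset: what is moved stays moved. The work goes in short steps, Python scripts to look and compute and a shell command to move; the robot and the scene stay as the last step left them, time stands still between calls to the robot, and variables do not carry over. Pictures are saved under pics/ and viewed, at most 10 in all, crops included, and the job is handed in when it is done.

```bash
mkdir -p pics; ls
python3 - <<'E'
from workcell import ctrl, optics
import cv2
for n in ("side","top"):
    im=optics.get_image(n); cv2.imwrite(f"pics/{n}0.png",im[:,:,::-1])
    print(n,optics.camera_model(n))
    for t in ("long_tube","short_tube","stand","rack","floor_pad","bar","bar_knob","rack_tube_a","catch"):
        try: print(t,[(round(d["conf"],2),[round(float(v)) for v in d["extent"]]) for d in optics.masks_of(t,n)][:8])
        except Exception as e: print(t,e)
print(ctrl.get_obs())
E
```

```text
pics
side {'fov_y': 46.3918308141347, 'cx': 254.16580399704483, 'cy': 188.2093253490167, 'view': array([[ 8.58471800e-01, -5.12792239e-01, -8.38380348e-03,
        -5.32189087e+02],
       [ 2.79673427e-01,  4.54376988e-01,  8.45768483e-01,
        -2.61361063e+02],
       [-4.29894107e-01, -7.28413119e-01,  5.33484194e-01,
        -1.02116916e+03],
       [ 0.00000000e+00,  0.00000000e+00,  0.00000000e+00,
         1.00000000e+00]])}
long_tube [(0.6, [285, 251, 5, 38]), (0.53, [266, 260, 11, 27])]
short_tube [(0.62, [281, 284, 10, 15])]
stand [(0.68, [273, 292, 53, 58]), (0.49, [266, 262, 13, 28]), (0.36, [219, 186, 130, 75])]
rack [(0.84, [218, 190, 127, 80])]
floor_pad []
bar [(0.71, [194, 159, 69, 16]), (0.15, [257, 193, 6, 30])]
bar_knob [(0.68, [193, 157, 71, 17])]
rack_tube_a [(0.67, [265, 164, 7, 25]), (0.62, [255, 186, 6, 27]), (0.55, [231, 168, 12, 21]), (0.48, [257, 193, 4, 29]), (0.47, [239, 175, 8, 22]), (0.16, [264, 261, 14, 26])]
catch [(0.86, [219, 184, 129, 73]), (0.58, [195, 159, 76, 25])]
top {'fov_y': 55.47013603201874, 'cx': 254.19113868930978, 'cy': 194.96082568
[... 799 characters left out ...]
8])]
{'t': 1.0, 'qpos': array([ 1.32502098e+00,  4.23061016e-01,  1.62988628e+00, -7.82237761e-06,
        1.08859140e+00, -1.89671146e-02]), 'qvel': array([ 9.70113675e-04,  8.94020412e-04, -2.20149312e-05, -1.59590490e-04,
        1.78320301e-03,  1.09282956e-03]), 'joint_torque': array([ 1.45472721e-03, -5.44578409e+01, -2.74061322e+01,  6.44693384e-02,
        1.65701966e-02,  1.88964458e-05]), 'ee_pos': array([140.49947291, 609.00134414, 222.70482241]), 'orientation': array([3.55499158e-01, 3.12139982e+00, 8.25764186e-05]), 'ft_force': array([ 0.25317339, -0.14084579, -0.43731695]), 'moment': array([ 0.03271757,  0.01575004, -0.04764869]), 'grasp_force': 0.0, 'width': 88.06235654691406}
```

Run:
```python
import cv2,numpy as np
s=cv2.imread("pics/side0.png");t=cv2.imread("pics/top0.png")
a=cv2.resize(s[130:330,140:320],None,fx=3,fy=3,interpolation=cv2.INTER_CUBIC)[:600]
cv2.imwrite("pics/c0.png",a)
b=cv2.resize(t[165:295,140:400],None,fx=3,fy=3,interpolation=cv2.INTER_CUBIC)
cv2.imwrite("pics/c1.png",b)
```

```text
(no output)
```

View pics/c0.png

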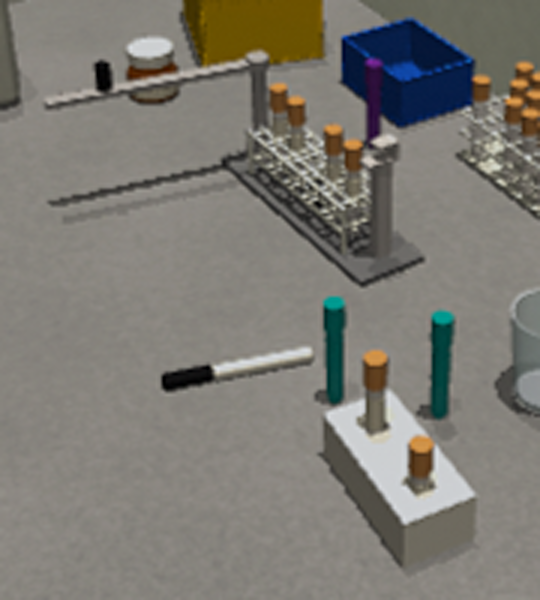

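View pics/c1.png

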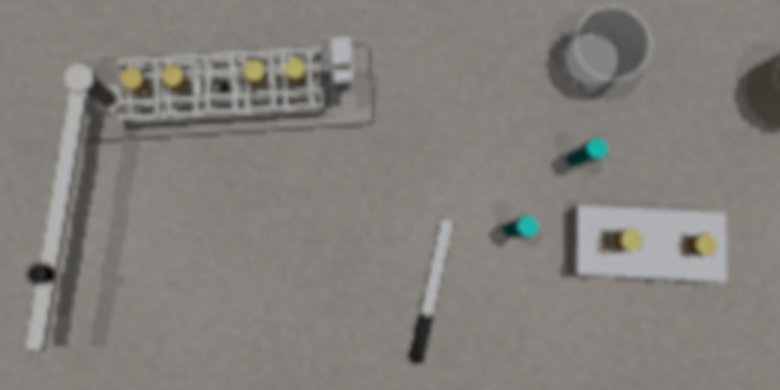

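View pics/top0.png

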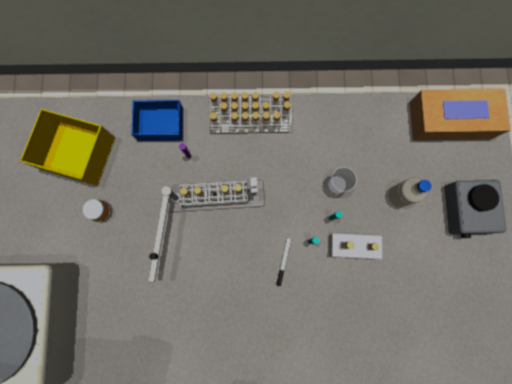

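The place to fill is the middle one, at top (214,193).

Candidates for the long tube:
- Orange cap in the stand: top (350,245), side (265,250). It stands tall, so this is my choice.
- Short orange tube in the stand: top (375,246), side (280,283).
- Turquoise look-alikes: top (316,240) and (338,215).
- Four tubes in the carrier and others in the grid behind it.

The side crop confirms the choice: the cap at (375,370) in the crop stands clearly higher than the other one.

```bash
cat > h.py <<'E'
import numpy as np,cv2
from workcell import ctrl,optics
from scipy.optimize import least_squares
M={n:optics.camera_model(n) for n in("side","top")}
def proj(n,P):
    m=M[n];P=np.atleast_2d(P);c=P@m["view"][:3,:3].T+m["view"][:3,3]
    f=192/np.tan(np.radians(m["fov_y"]/2))
    return np.c_[m["cx"]+f*c[:,0]/-c[:,2],m["cy"]-f*c[:,1]/-c[:,2]]
def tri(s,t):
    r=least_squares(lambda p:np.r_[proj("side",p)[0]-s,proj("top",p)[0]-t],[600,0,60])
    return r.x,np.abs(r.fun).max()
def onray(n,uv,z):
    r=least_squares(lambda p:proj(n,[p[0],p[1],z])[0]-uv,[600,0]);return r.x
def blobs(im,lo,hi,box,amin=8):
    h=cv2.cvtColor(im,cv2.COLOR_RGB2HSV);m=cv2.inRange(h,lo,hi)
    k,_,st,c=cv2.connectedComponentsWithStats(m)
    return [(c[i].round(2).tolist(),int(st[i,4])) for i in range(1,k) if st[i,4]>=amin and box[0]<c[i][0]<box[1] and box[2]<c[i][1]<box[3]]
E
cat > p.py <<'E'
from h import *
S=cv2.imread("pics/side0.png")[:,:,::-1];T=cv2.imread("pics/top0.png")[:,:,::-1]
lo,hi=(8,110,90),(32,255,255)
s=blobs(S,lo,hi,(220,295,150,300));t=blobs(T,lo,hi,(175,400,170,260))
print(s);print(t)
def cl(L,p): return np.array(min(L,key=lambda b:np.hypot(b[0][0]-p[0],b[0][1]-p[1]))[0])
def cr(p): return np.array(p)/3+[140,130]
def ct(p): return np.array(p)/3+[140,165]
pr={"long":(cr((375,370)),ct((630,240))),"short":(cr((421,457)),ct((705,245))),
"r1":(cr((279,97)),ct((132,78))),"r2":(cr((297,110)),ct((173,76))),"r3":(cr((334,139)),ct((254,71))),"r4":(cr((354,155)),ct((294,69)))}
for k,(a,b) in pr.items():
    a,b=cl(s,a),cl(t,b);p,e=tri(a,b);print(k,p.round(1),round(e,2),onray("top",b,p[2]+0).round(1),"z99 top",onray("top",b,99 if k!="short" else 71).round(1),"side",onray("side",a,99 if k!="short" else 71).round(1))
print("knob",tri(cr((103,76)),ct((40,273))),"hinge",tri(cr((257,58)),ct((79,76))),"catch",tri(cr((384,150)),ct((342,60))))
for q in(575,204),(726,211),(725,282),(574,276): print("stand corner z45",onray("top",ct(q),45).round(1))
from scipy.spatial.transform import Rotation as R
print(R.from_rotvec(ctrl.get_obs()["orientation"]).as_matrix().round(3))
E
python3 p.py
```

```text
[([235.44, 163.71], 63), ([250.89, 175.89], 37), ([257.0, 177.89], 19), ([257.76, 183.35], 17), ([264.69, 252.12], 65), ([280.09, 277.94], 34), ([280.53, 284.97], 30)]
[([184.21, 191.14], 29), ([197.2, 190.56], 25), ([373.8, 246.47], 15)]
long [ 488.2 -283.5  141.6] 4.27 [ 498.1 -288.8] z99 top [ 498.7 -302.7] side [ 506.2 -238.4]
short [ 499.4 -314.2   64.3] 0.09 [ 499.1 -314.1] z99 top [ 499.1 -311.9] side [ 495.6 -319.9]
r1 [649.5 170.   91.1] 1.65 [646.2 171.4] z99 top [644.9 169.9] side [647.8 155.9]
r2 [641.5 136.2 110.8] 1.21 [643.8 135.1] z99 top [645.9 136.9] side [647.8 155.9]
r3 [667.4 137.4  55.8] 6.53 [653.4 143.6] z99 top [645.9 136.9] side [650.9  68.8]
r4 [681.2 139.2  21.5] 9.64 [659.4 148.9] z99 top [645.9 136.9] side [646.5  23.1]
knob (array([484.1168814 , 232.61376791, 138.89026049]), np.float64(0.34496092100928877)) hinge (array([643.04055479, 208.79547556, 125.99172096]), np.float64(0.112701833683019)) catch (array([656.28868813,  -8.73251348, 122.59926158]), np.float64(1.2218926230143552))
stand corner z45 [ 536.3 -211.2]
stand corner z45 [ 528.2 -344. ]
stand corner z45 [ 466.7 -338.8]
stand corner z45 [ 473.8 -207.4]
[[-0.974  0.225  0.   ]
 [ 0.225  0.974  0.   ]
 [-0.     0.    -1.   ]]
```

```bash
cat > p2.py <<'E'
from h import *
exec(open("p.py").read().split("lo,hi")[0].split("import *")[1])
def cr(p): return np.array(p)/3+[140,130]
def ct(p): return np.array(p)/3+[140,165]
def wc(im,c,r):
    for _ in range(4):
        x0,y0=[int(round(v)) for v in c];w=im[y0-r:y0+r+1,x0-r:x0+r+1].astype(float)
        w=np.clip(w[...,0]-w[...,2]-35,0,None);Y,X=np.mgrid[y0-r:y0+r+1,x0-r:x0+r+1]
        c=[(w*X).sum()/w.sum(),(w*Y).sum()/w.sum()]
    return np.array(c)
pr={"long":((375,370),(630,240),7),"short":((421,457),(705,245),7),
"r1":((279,97),(132,78),3),"r2":((297,110),(173,76),3),"r3":((334,139),(254,71),3),"r4":((354,155),(294,69),3)}
uv={}
for k,(a,b,r) in pr.items():
    uv[k]=a,b=wc(S,cr(a),r),wc(T,ct(b),6);p,e=tri(a,b);z=71 if k=="short" else 99
    print(k,a.round(1),b.round(1),p.round(1),round(e,2),"top",onray("top",b,z+3).round(1),"side",onray("side",a,z).round(1))
ys=[68,34,-34,-68]
def pts(q): c,s=np.cos(q[2]),np.sin(q[2]);return [np.array([q[0]-s*y,q[1]+c*y,99]) for y in ys]
def f(q,cams=("top","side")):
    o=[]
    for k,P in zip(("r1","r2","r3","r4"),pts(q)):
        if "side" in cams:o+=list(proj("side",P)[0]-uv[k][0])
        if "top" in cams:o+=list(proj("top",P+[0,0,3])[0]-uv[k][1])
    return np.array(o)
for c in (("top","side"),("top",),("side",)):
    r=least_squares(f,[650,100,0],args=(c,),loss="soft_l1");print(c,r.x.round(3),np.abs(r.fun).max().round(2))
E
python3 p2.py
```

```text
long [264.7 250.6] [349.7 244.5] [ 504.3 -241.2  106.3] 0.0 top [ 504.4 -242.3] side [ 508.9 -233.9]
short [280.  279.1] [374.6 246.2] [ 499.6 -311.3   79.1] 0.02 top [ 499.6 -312.9] side [ 504.5 -304.3]
r1 [232.7 159.8] [183.6 190.8] [645.  169.7 106.7] 0.3 top [645.2 170.8] side [652.4 181.9]
r2 [238.  163.8] [197.  189.9] [645.9 135.9 108.6] 0.01 top [647.1 136.9] side [654.  151.2]
r3 [250.6 173.1] [224.2 188.1] [649.3  67.5 109.4] 0.04 top [650.6  68.2] side [658.4  83. ]
r4 [257.2 178.4] [237.8 187.5] [650.7  33.4 108.9] 0.03 top [651.8  33.7] side [659.2  47.4]
('top', 'side') [6.49125e+02 1.03474e+02 4.70000e-02] 2.7
('top',) [6.48680e+02 1.02402e+02 4.90000e-02] 0.32
('side',) [6.56034e+02 1.15920e+02 5.00000e-02] 0.29
```

```bash
cat > go.py <<'E'
# usage: go.py x y z yaw_of_tool_y -> remaining shift in tool axes (units of 40 mm) and turn (units of 6 deg)
import sys,numpy as np
from workcell import ctrl
from scipy.spatial.transform import Rotation as R
o=ctrl.get_obs();A=R.from_rotvec(o["orientation"]).as_matrix();a=[float(v) for v in sys.argv[1:]]
d=A.T@(np.array(a[:3])-o["ee_pos"])/40
B=np.c_[[-np.sin(a[3]),np.cos(a[3]),0],[np.cos(a[3]),np.sin(a[3]),0],[0,0,-1]]
t=R.from_matrix(A.T@B).as_rotvec()/np.radians(6)
print("shift",d.round(3),"turn",t.round(3),"t",round(o["t"],2),"pos",o["ee_pos"].round(1),"q",o["qpos"].round(2),"F",o["ft_force"].round(1),"w",round(o["width"],1),"g",round(o["grasp_force"],1))
E
python3 -m jog '[[0,0,0,0,0,1,1],[0,0,0,0,0,1,1],[0,0,0,0,0,1,1],[0,0,0,0,0,1,1],[0,0,0,0,0,1,1],[0,0,0,0,0,1,1],[0,0,0,0,0,1,1],[0,0,0,0,0,1,1],[0,0,0,0,0,1,1],[0,0,0,0,0,1,1],[0,0,0,0,0,1,1],[0,0,0,0,0,1,1],[0,0,0,0,0,1,1],[0,0,0,0,0,0.4,1],[0,0,0,0,0,0,1]]'
python3 go.py 480 250 230 -0.058
```

```text
t: 2.5
ee_pos: [140.5, 609.0, 222.7]
orientation: [-2.287, -2.154, -0.0]
ft_force: [-0.5, -0.5, 0.2]
width: 87.9
grasp_force: 0.0
shift [-8.454  9.006 -0.183] turn [-0.    -0.    -0.014] t 2.5 pos [140.5 609.  222.7] q [1.33 0.42 1.63 0.   1.09 1.38] F [-0.5 -0.5  0.2] w 87.9 g 0.0
```

```bash
python3 -m jog '[[-0.6,0.64,-0.01,0,0,0,1],[-0.6,0.64,-0.01,0,0,0,1],[-0.6,0.64,-0.01,0,0,0,1],[-0.6,0.64,-0.01,0,0,0,1],[-0.6,0.64,-0.01,0,0,0,1],[-0.6,0.64,-0.01,0,0,0,1],[-0.6,0.64,-0.01,0,0,0,1],[-0.6,0.64,-0.01,0,0,0,1],[-0.6,0.64,-0.01,0,0,0,1],[-0.6,0.64,-0.01,0,0,0,1],[-0.6,0.64,-0.01,0,0,0,1],[-0.6,0.64,-0.01,0,0,0,1],[-0.6,0.64,-0.01,0,0,0,1],[-0.6,0.64,-0.01,0,0,0,1]]'
python3 go.py 504 -241 200 -0.058
```

```text
t: 3.9
ee_pos: [479.3, 251.2, 228.5]
orientation: [2.285, 2.156, 0.001]
ft_force: [-0.1, 0.3, 0.3]
width: 88.1
grasp_force: 0.0
shift [-12.249   1.326   0.71 ] turn [ 0.004 -0.002  0.002] t 3.9 pos [479.3 251.2 228.5] q [0.46 0.29 1.81 0.   1.04 0.52] F [-0.1  0.3  0.3] w 88.1 g 0.0
```

```bash
python3 -m jog '[[-0.72,0.078,0,0,0,0,1],[-0.72,0.078,0,0,0,0,1],[-0.72,0.078,0,0,0,0,1],[-0.72,0.078,0,0,0,0,1],[-0.72,0.078,0,0,0,0,1],[-0.72,0.078,0,0,0,0,1],[-0.72,0.078,0,0,0,0,1],[-0.72,0.078,0,0,0,0,1],[-0.72,0.078,0,0,0,0,1],[-0.72,0.078,0,0,0,0,1],[-0.72,0.078,0,0,0,0,1],[-0.72,0.078,0,0,0,0,1],[-0.72,0.078,0,0,0,0,1],[-0.72,0.078,0,0,0,0,1],[-0.72,0.078,0,0,0,0,1],[-0.72,0.078,0,0,0,0,1],[-0.72,0.078,0,0,0,0,1],[0,0,0.7,0,0,0,1],[0,0,0.7,0,0,0,1],[0,0,0,0,0,0,1]]'
python3 go.py 504 -241 81 -0.058
python3 - <<'E'
from h import *
o=ctrl.get_obs();e=o["ee_pos"]
c={}
for n in("side","top"):
    im=optics.get_image(n);u=proj(n,e)[0];print(n,u.round(1))
    x,y=[int(v) for v in u];c[n]=cv2.resize(im[max(y-60,0):y+60,x-65:x+65],None,fx=3,fy=3,interpolation=cv2.INTER_CUBIC);print(x-65,max(y-60,0))
cv2.imwrite("pics/d1.png",np.hstack([c["side"],c["top"]])[:,:,::-1])
E
```

```text
t: 5.9
ee_pos: [500.0, -238.7, 169.2]
orientation: [-2.281, -2.151, 0.003]
ft_force: [-0.3, 0.4, -0.2]
width: 87.4
grasp_force: 0.0
shift [-0.056  0.116  2.204] turn [-0.056 -0.024 -0.006] t 5.9 pos [ 500.  -238.7  169.2] q [-0.47  0.39  1.82 -0.    0.93 -0.41] F [-0.3  0.4 -0.2] w 87.4 g 0.0
side [262.5 228.3]
197 168
top [355.8 245.7]
290 185
```

View pics/d1.png

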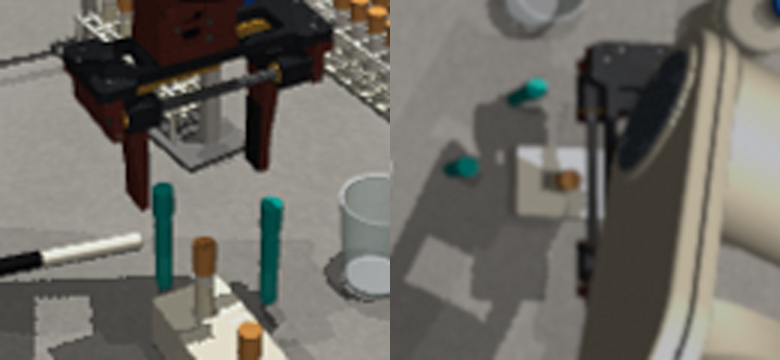

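The crops show the TCP, projected at side (262,228), midway between the fingertips and above the long tube's cap at side (265,250). A turquoise tube stands near the far finger, so I'll narrow the opening before descending.

```bash
python3 -m jog '[[-0.056,0.1,0,0,0,0,0.5],[0,0,0,0,0,0,0.5],[0,0,0,0,0,0,0.5],[0,0,0.4,0,0,0,0.5],[0,0,0.4,0,0,0,0.5],[0,0,0,0,0,0,0.5],[0,0,0,0,0,0,0.5]]'
python3 go.py 504 -241 81 -0.058
```

```text
t: 6.7
ee_pos: [506.3, -242.0, 140.7]
orientation: [-2.286, -2.155, 0.0]
ft_force: [0.1, -0.1, -0.1]
width: 44.0
grasp_force: 0.0
shift [ 0.021 -0.059  1.493] turn [-0.   -0.   -0.01] t 6.7 pos [ 506.3 -242.   140.7] q [-0.47  0.44  1.83  0.    0.87 -0.41] F [ 0.1 -0.1 -0.1] w 44.0 g 0.0
```

```bash
python3 -m jog '[[0.02,-0.06,0.3,0,0,0,0.5],[0,0,0.3,0,0,0,0.5],[0,0,0.3,0,0,0,0.5],[0,0,0.3,0,0,0,0.5],[0,0,0.29,0,0,0,0.5],[0,0,0,0,0,0,0.5],[0,0,0,0,0,0,0.5],[0,0,0,0,0,0,0],[0,0,0,0,0,0,0],[0,0,0,0,0,0,0],[0,0,0,0,0,0,0],[0,0,0,0,0,0,0]]'
python3 go.py 504 -241 81 -0.058
```

```text
t: 7.9
ee_pos: [504.1, -241.2, 81.1]
orientation: [2.286, 2.154, 0.0]
ft_force: [-0.4, 0.8, 2.6]
width: 17.3
grasp_force: 30.0
shift [ 0.004 -0.002  0.002] turn [ 0.006  0.003 -0.012] t 7.9 pos [ 504.1 -241.2   81.1] q [-0.47  0.53  1.86 -0.    0.75 -0.41] F [-0.4  0.8  2.6] w 17.3 g 30.0
```

```bash
python3 -m jog '[[0,0,-0.2,0,0,0,0],[0,0,-0.35,0,0,0,0],[0,0,-0.4,0,0,0,0],[0,0,-0.5,0,0,0,0],[0,0,-0.5,0,0,0,0],[0,0,-0.5,0,0,0,0],[0,0,-0.5,0,0,0,0],[0,0,-0.4,0,0,0,0],[0,0,-0.2,0,0,0,0],[0,0,0,0,0,0,0],[0,0,0,0,0,0,0]]'
python3 go.py 648 101.5 218 0.049
```

```text
t: 9.0
ee_pos: [503.5, -240.9, 222.5]
orientation: [-2.286, -2.154, 0.0]
ft_force: [-0.4, -0.4, -0.4]
width: 17.4
grasp_force: 30.0
shift [8.76  3.098 0.113] turn [-2.000e-03 -1.000e-03 -1.034e+00] t 9.0 pos [ 503.5 -240.9  222.5] q [-0.47  0.33  1.78 -0.    1.04 -0.41] F [-0.4 -0.4 -0.4] w 17.4 g 30.0
```

```bash
python3 -m jog '[[0,0,0,0,0,-1,0],[0.3,0.15,0,0,0,0,0],[0.53,0.255,0,0,0,0,0],[0.53,0.255,0,0,0,0,0],[0.53,0.255,0,0,0,0,0],[0.53,0.255,0,0,0,0,0],[0.53,0.255,0,0,0,0,0],[0.53,0.255,0,0,0,0,0],[0.53,0.255,0,0,0,0,0],[0.53,0.255,0,0,0,0,0],[0.53,0.255,0,0,0,0,0],[0.53,0.255,0,0,0,0,0],[0.53,0.255,0,0,0,0,0],[0.53,0.255,0,0,0,0,0],[0.53,0.255,0,0,0,0,0],[0.53,0.255,0,0,0,0,0],[0.4,0.2,0,0,0,0,0],[0.2,0.1,0,0,0,0,0],[0,0,0,0,0,0,0],[0,0,0,0,0,0,0]]'
python3 go.py 648 101.5 176 0.049
```

```text
t: 11.0
ee_pos: [648.9, 98.4, 222.3]
orientation: [-2.171, -2.271, 0.001]
ft_force: [0.0, 0.4, 1.0]
width: 17.5
grasp_force: 30.0
shift [ 0.079 -0.019  1.158] turn [-0.008  0.003 -0.038] t 11.0 pos [648.9  98.4 222.3] q [ 0.13  0.47  1.56 -0.    1.12  0.09] F [0.  0.4 1. ] w 17.5 g 30.0
```

```bash
python3 -m jog '[[0.08,-0.02,0.2,0,0,0,0],[0,0,0.4,0,0,0,0],[0,0,0.4,0,0,0,0],[0,0,0.4,0,0,0,0],[0,0,0.3,0,0,0,0],[0,0,0.15,0,0,0,0],[0,0,0,0,0,0,0],[0,0,0,0,0,0,0]]'
python3 go.py 648 101.5 81 0.049
python3 - <<'E'
from h import *
o=ctrl.get_obs();e=o["ee_pos"];print(e)
for n in ("side","top"):
    im=optics.get_image(n);u=proj(n,[648,101.5,60])[0];print(n,u)
    x,y=[int(v) for v in u]
    if n=="side": cv2.imwrite("pics/d2.png",cv2.resize(im[y-60:y+50,x-50:x+50,::-1],None,fx=5.4,fy=5.4,interpolation=cv2.INTER_CUBIC)); print(x-50,y-60)
    else: cv2.imwrite("pics/d2t.png",cv2.resize(im[y-50:y+50,x-65:x+65,::-1],None,fx=5,fy=5,interpolation=cv2.INTER_CUBIC))
print(proj("side",[e[0],e[1],e[2]-73]),proj("side",[648,101.5,60]))
E
```

```text
t: 11.8
ee_pos: [648.7, 101.9, 148.9]
orientation: [2.17, 2.271, 0.001]
ft_force: [-0.2, 0.2, 0.6]
width: 17.3
grasp_force: 30.0
shift [-0.01  -0.019  1.697] turn [ 0.004 -0.001 -0.034] t 11.8 pos [648.7 101.9 148.9] q [0.14 0.55 1.61 0.   0.98 0.09] F [-0.2  0.2  0.6] w 17.3 g 30.0
[648.73098905 101.92387847 148.86085316]
side [244.66447635 182.62133592]
194 122
top [212.84238828 192.07276211]
[[244.70175578 177.94890204]] [[244.66447635 182.62133592]]
```

View pics/d2.png

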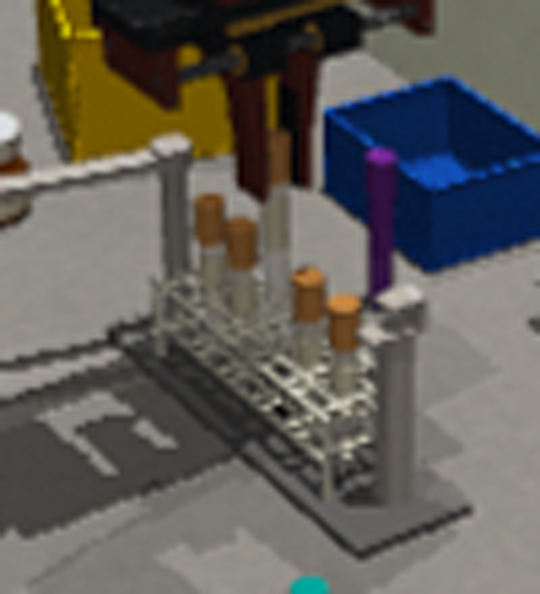

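The held tube is at crop x≈275, midway between its neighbours (241 and 308), so it is over the middle place. Next I lower it gently.

```bash
python3 -m jog '[[-0.01,-0.02,0.15,0,0,0,0],[0,0,0.15,0,0,0,0],[0,0,0.15,0,0,0,0],[0,0,0.15,0,0,0,0],[0,0,0.15,0,0,0,0],[0,0,0.15,0,0,0,0],[0,0,0,0,0,0,0]]'
python3 go.py 648 101.5 81 0.049
```

```text
t: 12.6
ee_pos: [646.9, 101.3, 111.4]
orientation: [-2.17, -2.271, 0.002]
ft_force: [-0.3, -0.5, 0.0]
width: 17.2
grasp_force: 30.0
shift [0.003 0.028 0.761] turn [-0.018  0.002 -0.034] t 12.6 pos [646.9 101.3 111.4] q [ 0.14  0.6   1.63 -0.    0.92  0.09] F [-0.3 -0.5  0. ] w 17.2 g 30.0
```

```bash
python3 -m jog '[[0,0.02,0.12,0,0,0,0],[0,0,0.12,0,0,0,0],[0,0,0.12,0,0,0,0],[0,0,0.12,0,0,0,0],[0,0,0.12,0,0,0,0],[0,0,0.08,0,0,0,0],[0,0,0.04,0,0,0,0],[0,0,0,0,0,0,0],[0,0,0,0,0,0,0]]'
python3 go.py 648 101.5 81 0.049
```

```text
t: 13.5
ee_pos: [648.5, 101.5, 84.0]
orientation: [2.17, 2.271, 0.0]
ft_force: [0.1, 0.4, 0.3]
width: 17.4
grasp_force: 30.0
shift [ 0.001 -0.013  0.075] turn [ 0.002 -0.    -0.034] t 13.5 pos [648.5 101.5  84. ] q [0.14 0.64 1.63 0.   0.87 0.09] F [0.1 0.4 0.3] w 17.4 g 30.0
```

```bash
python3 -m jog '[[0,-0.01,0.03,0,0,0,0],[0,0,0.02,0,0,0,0],[0,0,0,0,0,0,0]]'; python3 -m jog '[[0,0,0.02,0,0,0,0],[0,0,0,0,0,0,0]]'; python3 -m jog '[[0,0,0.02,0,0,0,0],[0,0,0,0,0,0,0]]'
```

```text
t: 13.8
ee_pos: [648.0, 101.4, 81.8]
orientation: [-2.17, -2.271, 0.0]
ft_force: [-0.2, -0.2, -0.6]
width: 17.3
grasp_force: 30.0
t: 14.0
ee_pos: [648.1, 101.5, 81.1]
orientation: [2.17, 2.271, 0.0]
ft_force: [-0.3, 0.3, 0.7]
width: 17.5
grasp_force: 30.0
t: 14.2
ee_pos: [648.4, 101.5, 81.0]
orientation: [2.17, 2.271, 0.001]
ft_force: [-2.2, -0.2, 5.2]
width: 18.1
grasp_force: 30.0
```

```bash
python3 -m jog '[[0,0,0,0,0,0,0.3],[0,0,0,0,0,0,0.4],[0,0,0,0,0,0,0.4],[0,0,0,0,0,0,0.4],[0,0,0,0,0,0,0.4],[0,0,-0.2,0,0,0,0.4],[0,0,-0.4,0,0,0,0.4],[0,0,-0.6,0,0,0,0.4],[0,0,-0.7,0,0,0,0.4],[0,0,-0.7,0,0,0,0.4],[0,0,-0.4,0,0,0,0.4],[0,0,0,0,0,0,0.4]]'
python3 go.py 484 233 200 -1.718
```

```text
t: 15.4
ee_pos: [649.8, 101.7, 203.9]
orientation: [2.168, 2.269, 0.007]
ft_force: [-0.2, -0.2, -0.0]
width: 35.2
grasp_force: 0.0
shift [ 3.467 -3.992  0.076] turn [ 0.036 -0.053 16.84 ] t 15.4 pos [649.8 101.7 203.9] q [ 0.14  0.49  1.57 -0.    1.08  0.09] F [-0.2 -0.2 -0. ] w 35.2 g 0.0
```

```bash
python3 -m jog '[[0.15,-0.15,0,0,0,0,0.4],[0.3,-0.35,0,0,0,0,0.4],[0.3,-0.35,0,0,0,0,0.4],[0.3,-0.35,0,0,0,0,0.4],[0.3,-0.35,0,0,0,0,0.4],[0.3,-0.35,0,0,0,0,0.4],[0.3,-0.35,0,0,0,0,0.4],[0.3,-0.35,0,0,0,0,0.4],[0.3,-0.35,0,0,0,0,0.4],[0.3,-0.35,0,0,0,0,0.4],[0.3,-0.35,0,0,0,0,0.4],[0.3,-0.34,0,0,0,0,0.4],[0,0,0,0,0,0,0.4]]'
python3 -m jog '[[0,0,0,0,0,1,0.4],[0,0,0,0,0,1,0.4],[0,0,0,0,0,1,0.4],[0,0,0,0,0,1,0.4],[0,0,0,0,0,1,0.4],[0,0,0,0,0,1,0.4],[0,0,0,0,0,1,0.4],[0,0,0,0,0,1,0.4],[0,0,0,0,0,1,0.4],[0,0,0,0,0,1,0.4],[0,0,0,0,0,1,0.4],[0,0,0,0,0,1,0.4],[0,0,0,0,0,1,0.4],[0,0,0,0,0,1,0.4],[0,0,0,0,0,1,0.4],[0,0,0,0,0,1,0.4],[0,0,0,0,0,0.84,0.4],[0,0,0,0,0,0,0.4]]'
python3 go.py 484 233 132 -1.718
python3 - <<'E'
from h import *
im=optics.get_image("side");cv2.imwrite("pics/d3.png",cv2.resize(im[110:240,140:290,::-1],None,fx=4.5,fy=4.5,interpolation=cv2.INTER_CUBIC))
print((proj("side",[[484,233,140],[648,101.5,112],[643,209,126]])-[140,110])*4.5)
E
```

```text
t: 16.7
ee_pos: [480.4, 233.3, 200.2]
orientation: [-2.168, -2.273, 0.001]
ft_force: [-0.0, -0.2, -1.2]
width: 35.1
grasp_force: 0.0
t: 18.5
ee_pos: [482.7, 232.0, 200.3]
orientation: [3.133, -0.233, 0.001]
ft_force: [-0.5, 0.2, 0.3]
width: 35.2
grasp_force: 0.0
shift [ 0.028 -0.031  1.707] turn [-0.    -0.003 -0.009] t 18.5 pos [482.7 232.  200.3] q [ 0.43  0.32  1.85 -0.    0.97  2.14] F [-0.5  0.2  0.3] w 35.2 g 0.0
[[152.38085099 202.30891994]
 [469.41843549 258.77640151]
 [384.80086381 176.94519865]]
```

View pics/d3.png

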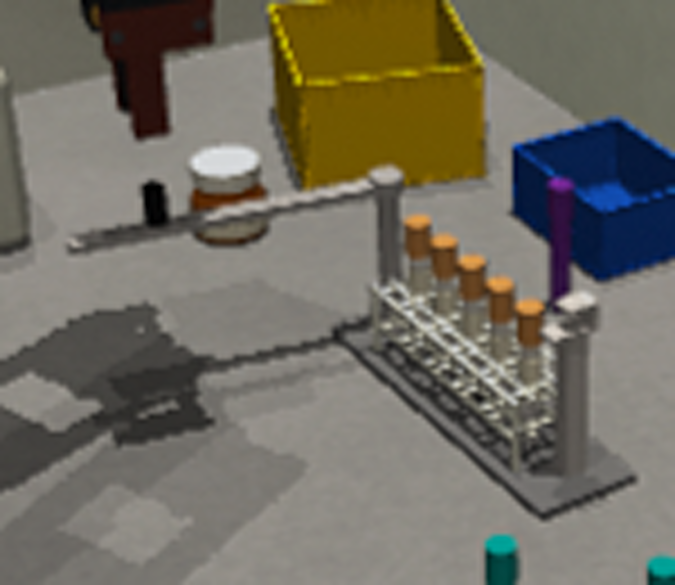

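The tube is seated level with its four neighbours, caps running from (418,235) to (530,322). The knob at (154,202) matches its predicted position. Next I cage the knob and sweep the bar round.

```bash
python3 -m jog '[[0.028,-0.03,0.2,0,0,0,0.4],[0,0,0.3,0,0,0,0.4],[0,0,0.4,0,0,0,0.4],[0,0,0.4,0,0,0,0.4],[0,0,0.3,0,0,0,0.4],[0,0,0.1,0,0,0,0.4],[0,0,0,0,0,0,0.25],[0,0,0,0,0,0,0.25],[0,0,0,0,0,0,0.25]]'
python3 go.py 484 233 132 -1.718
```

```text
t: 19.45
ee_pos: [484.1, 233.3, 132.9]
orientation: [-3.133, 0.231, -0.002]
ft_force: [-0.5, 0.1, 0.3]
width: 22.0
grasp_force: 0.0
shift [-0.002  0.008  0.023] turn [-0.007 -0.01   0.001] t 19.45 pos [484.1 233.3 132.9] q [ 0.43  0.42  1.89 -0.    0.83  2.14] F [-0.5  0.1  0.3] w 22.0 g 0.0
```

```bash
python3 -m jog '[[0.011,0.209,0,0,0,-0.5,0.25],[0.011,0.209,0,0,0,-0.5,0.25],[0.022,0.418,0,0,0,-1,0.25],[0.022,0.418,0,0,0,-1,0.25],[0.022,0.418,0,0,0,-1,0.25],[0.022,0.418,0,0,0,-1,0.25],[0.022,0.418,0,0,0,-1,0.25],[0.022,0.418,0,0,0,-1,0.25],[0.022,0.418,0,0,0,-1,0.25],[0,0,0,0,0,0,0.25]]'
python3 go.py 651 49 132 0.049
python3 - <<'E'
import numpy as np
from workcell import ctrl
o=ctrl.get_obs();d=o["ee_pos"][:2]-[643,209];print(np.hypot(*d),np.arctan2(d[1],d[0]))
E
```

```text
t: 20.45
ee_pos: [520.4, 106.7, 133.0]
orientation: [2.956, 1.062, 0.003]
ft_force: [-0.2, -0.5, 0.3]
width: 22.1
grasp_force: 0.0
shift [1.599 3.19  0.033] turn [ 0.019 -0.01  -8.881] t 20.45 pos [520.4 106.7 133. ] q [ 0.18  0.41  1.9  -0.    0.82  1.06] F [-0.2 -0.5  0.3] w 22.1 g 0.0
159.6095046963595 -2.4462208481511207
```

```bash
python3 -m jog '[[0.022,0.418,0,0,0,-1,0.25],[0.022,0.418,0,0,0,-1,0.25],[0.022,0.418,0,0,0,-1,0.25],[0.022,0.418,0,0,0,-1,0.25],[0.022,0.418,0,0,0,-1,0.25],[0.022,0.418,0,0,0,-1,0.25],[0.022,0.418,0,0,0,-1,0.25],[0.011,0.209,0,0,0,-0.5,0.25],[0.011,0.209,0,0,0,-0.5,0.25],[0.005,0.12,0,0,0,-0.3,0.25],[0.005,0.12,0,0,0,-0.3,0.25],[0,0,0,0,0,0,0.25]]'
python3 go.py 651 49 132 0.049
```

```text
t: 21.65
ee_pos: [645.3, 51.1, 132.5]
orientation: [2.201, 2.242, 0.001]
ft_force: [-0.0, 0.5, -0.1]
width: 21.6
grasp_force: 0.0
shift [-0.055  0.141  0.013] turn [ 0.005 -0.001 -0.293] t 21.65 pos [645.3  51.1 132.5] q [0.06 0.56 1.64 0.   0.94 0.04] F [-0.   0.5 -0.1] w 21.6 g 0.0
```

```bash
python3 -m jog '[[0,0.1,0,0,0,-0.3,0.25],[0,0.08,0,0,0,0,0.25],[0,0,0,0,0,0,0.25]]'; for i in 1; do :; done; python3 -m jog '[[0,0.04,0,0,0,0,0.25],[0,0,0,0,0,0,0.25]]'; python3 -m jog '[[0,0.04,0,0,0,0,0.25],[0,0,0,0,0,0,0.25]]'
```

```text
t: 21.95
ee_pos: [652.5, 51.0, 132.4]
orientation: [2.165, 2.276, 0.001]
ft_force: [-0.3, 0.5, -0.6]
width: 21.7
grasp_force: 0.0
t: 22.15
ee_pos: [653.2, 50.9, 132.3]
orientation: [-2.163, -2.276, 0.002]
ft_force: [-3.6, 0.2, 3.0]
width: 22.3
grasp_force: 1.8
t: 22.35
ee_pos: [653.3, 50.9, 132.1]
orientation: [-2.161, -2.275, 0.005]
ft_force: [-8.2, -0.5, 6.5]
width: 22.2
grasp_force: 4.5
```

```bash
python3 -m jog '[[0,0.03,0,0,0,0,0.25],[0,0,0,0,0,0,0.25],[0,-0.1,0,0,0,0,0.3],[0,-0.05,0,0,0,0,0.4],[0,0,0,0,0,0,0.4],[0,0,-0.2,0,0,0,0.4],[0,0,-0.5,0,0,0,0.4],[0,0,-0.8,0,0,0,0.4],[0,0,-0.8,0,0,0,0.4],[0,-0.5,-0.5,0,0,0,0.4],[0,-0.8,0,0,0,0,0.4],[0,-0.8,0,0,0,0,0.4],[0,-0.8,0,0,0,0,0.4],[0,-0.8,0,0,0,0,0.4],[0,-0.6,0,0,0,0,0.4],[0,0,0,0,0,0,0.4]]'
python3 - <<'E'
from h import *
im=optics.get_image("side");t=optics.get_image("top")
a=cv2.resize(im[120:230,190:290],None,fx=4,fy=4,interpolation=cv2.INTER_CUBIC)
b=cv2.resize(t[150:260,150:250],None,fx=4,fy=4,interpolation=cv2.INTER_CUBIC)
cv2.imwrite("pics/d4.png",np.hstack([a,b])[:,:,::-1])
E
```

```text
t: 23.95
ee_pos: [476.7, 41.5, 244.9]
orientation: [-2.163, -2.278, 0.0]
ft_force: [0.9, -0.5, 0.7]
width: 34.8
grasp_force: 0.0
```

View pics/d4.png

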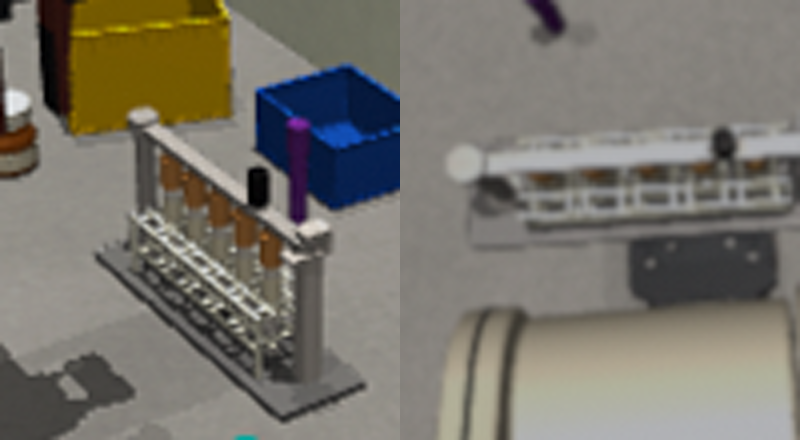

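Run:
```python
from h import *
k,e=tri(np.array([258,186])/4+[190,120],np.array([322,142])/4+150);print("knob",k,e)
h,e=tri(np.array([144,116])/4+[190,120],np.array([64,162])/4+150);print("hinge",h,e)
d=k-h;print(np.hypot(*d[:2]),"angle vs rack",np.arctan2(d[1],d[0])+np.pi/2-.049)
```

```text
knob [650.83732421  49.48882983 139.35980806] 0.3375497065652553
hinge [643.15150092 209.13138846 126.8224848 ] 0.4763756481696646
159.827464489343 angle vs rack -0.0008931954323637276
```

The bar measures 0.00 rad from home, it pressed against its stop at about 8 N, and the picture shows its end in the catch.

```bash
python3 -c "
from workcell import ctrl
print(ctrl.close_job())"
```

```text
the job is handed in; nothing more can be done
None
```

The long tube stands on the floor of the carrier's middle place, the retaining bar is home in its catch (measured within about 0.01 rad), and I handed the job in at about 24 s of the 58 s; no verdict came back.

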